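# Check the small hotplate with the surface thermometer

## Robot

A 6-joint arm with a two-finger parallel gripper is mounted at the origin on the work surface. World frame = base frame: x ahead of the robot, y to its left, z up, the work surface at z = 0. Lengths are in m, angles in rad, forces in N, time in s.
With the tool pointing down it reaches from about 0.35 to 0.85 m from the base axis. Payload 8.1 kg.
Tool frame: the origin (TCP) lies midway between the tips of the shut fingers; the grasp point (between the pads) lies robot.grasp_offset behind it (robot.grasp_offset is the distance from the TCP to the grasp point, in m); z points along the fingers, y is the direction in which the jaws open and shut (so a half turn about z gives the same grasp; the last joint's range is limited). The gripper opens to 93 mm and grips with 3 to 60 N. Pads are 15 mm wide; open, the fingers measure 128 mm over their backs; the gripper's body (75 mm by 188 mm) begins 65 mm behind the grasp point.
Start: joints at [-1.353, 0.13, 1.488, -0, 1.523, -0.085], TCP at [0.179, -0.573, 0.219] pointing down, gripper open.
Joint ranges: [-2.96, 2.96], [-0.89, 2.26], [0.02, 2.5], [-1.34, 4.48], [0, 2.73], [-2.66, 2.66]. Speed limits (rad/s): [2.39, 2.39, 2.79, 3.14, 3.14, 3.14].

## Interface

Orientations are given as a rotation vector (axis times angle).
In Python, from plant import robot gives the robot as it stands.
- The arm moves only by the shell command python3 -m handwheel 'ROWS' [OPENING] [FORCE]. ROWS is text: rows parted by semicolons, each of 6 numbers parted by spaces: the shift along the world's x, y, z each as a share of 0.3 m, from -1 to 1, then the turn, a rotation vector about the world's x, y, z each as a share of 45 degrees, from -1 to 1. A call has 1 to 5 rows; each row is the pose to reach, as a shift and turn from the pose commanded when the call began; what a row does not reach only later rows make up. A row lasts 1/10 s, in which the tool goes at most 50 mm and 8.59 degrees, less where a joint would pass 70% of its speed; a pose out of reach is approached as far as the arm can. A call with a number of a shift or a turn outside -1 to 1 is refused whole. A call with a gripper value outside its range is refused whole. OPENING is the closure, from -1 (fully open) to 1 (shut), set as the call begins (- or left out, the last holds). The fingers move at their own pace and stop on an object; FORCE is the grip in N (left out, the last holds). Time passes only in rows, so rows that repeat a pose let the fingers close. It gives the time, the measured TCP pose, the force and the opening at its end, in the units of the state.
- robot.read_state(): the state, without advancing time (a new reading comes with each control period).
- robot.read_camera(name): name is "scene" or "top" or "wrist"; returns (picture, depth): 480x640x3 uint8, red, green, blue; 480x640 float32, m along the optical axis (not along the pixel's ray), 0 where there is no reading.
- robot.camera_model(name): a dict with "camera_matrix" (3x3 intrinsics, pixels), "pose" (4x4, takes a point from camera to world coordinates); the wrist camera has in their place "tool_from_camera" (4x4, takes a point from camera to tool coordinates, whose origin is the TCP and whose axes are the flange's). Camera axes: x right, y down, z forward; pixel columns grow to the right and rows downward; lengths in m; the calibration is good to about 2 mm. The wrist camera is an equidistant fisheye: a pixel r from the principal point sees the ray r / f radians off the axis. A picture is of the moment at which its call begins: read the wrist's pose just before it. camera_model takes no time and is no camera call.
- robot.close_job(): hands the job in, once; it reports no verdict.
Trained networks look in the newest picture that a camera, given by its name, has taken for a name from the list of things; names that differ only in an ending like _2 or _b are one class to them, and where a whole thing is asked for, a point or a joint stands for the part that bears it (a point fixed in the world has none). Each returns a list of dicts, best first, with "conf" (0 to 1); they miss things now and then, are a little off and sometimes report something else, mostly with a low value. They report only what shows in the picture. A call takes as long as a camera call.
- robot.look_for(camera, query): "rect" ([centre column, centre row, width, height] in pixels, round what is visible of it).
- robot.silhouettes(camera, query): "pixels" (480x640 bool, what is visible of it) and "rect" ([centre column, centre row, width, height] in pixels, round what is visible of it).
- robot.tip_of(camera, query): "at" ([row, column] in pixels: a listed point, or the origin of a listed thing).
The state is a dict: "t": time; "q": joint angles; "dq": joint speeds; "joint_torque": joint torques, N m; "tool_pos": TCP position; "orientation": TCP orientation; "force": force on the tool from outside, world axes, zero at the start; "wrist_torque": the same for the moment, N m; "opening": finger opening in m.
Only numpy, scipy, OpenCV 4.12 (cv2) and the standard library are available. Lean on these libraries where they do the work, as an engineer would, in place of code of your own. Each camera call takes 0.05 s, during which the arm holds its last target.

## Task

Slide the flat surface thermometer (the one with the screen) up out of its slot in the wooden block and take it to the hotplate. Stand its sprung tip gently on the bright disc in the middle of the smaller plate, with the thermometer upright and its screen squarely facing the side with the knobs, and press until the tip is about half way in. Finish while still holding it there like that, and leave everything else where it is.

Things in the scene. Friction and masses are not known exactly. Their poses are not given: they have to be found in the camera images.
- probe: Flat grey plastic surface thermometer, loose, about 0.1 kg, standing upright in one of the block's three slots (any of them). Its body is a plain slab 8 mm thick (x) x 40 mm wide (y) x 165 mm tall (z), with a dark screen on its +x face, centred 102 mm above the lower edge. Origin: centre of the slab's lower edge, z up along the slab. In the slot the lower edge rests 30 mm above the worktop, so the upper 90 mm stand out of the block. Grip it by its two broad faces.
- plunger (a joint): Sprung steel tip in the thermometer's lower end: 0 = fully out (its end 18 mm below the slab's lower edge), 0.012 = pressed fully in. The spring pushes back with 0.8 N at the start of the travel plus 0.4 N per mm (3.2 N half way, 5.6 N at the stop).
- tip_end (a point): Centre of the tip's flat round end (9 mm across), on the slab's centre line, 18 mm below the slab's lower edge while the tip is out.
- block: Fixed wooden block 60 mm (x) x 192 mm (y) x 105 mm high with three slots open at the top, each 11 mm (x) x 44 mm (y) and 75 mm deep, with a gap in the slot floor for the thermometer's tip; the slots are in a row along y, at -62, 0 and 62 mm. Origin: centre of the underside, on the worktop.
- scraper: Dough scraper in another slot of the block: steel blade 8 mm thick and 40 mm wide in the slot, a wooden grip 20 mm x 44 mm x 35 mm tall above it; its top is 145 mm above the worktop. Origin: centre of its lower edge. Not to be moved.
- knife: Small paring knife, blade down in a black guard, in the remaining slot: dark wooden handle 8 mm x 22 mm, its top 145 mm above the worktop (lift the thermometer's tip clear of both tops before carrying it across). Origin: centre of its lower edge. Not to be moved.
- hotplate: Fixed white double hotplate, casing 270 mm (x) x 460 mm (y), top of the casing 60 mm above the worktop, with two dark round plates whose tops are 75 mm above the worktop: the larger, 180 mm across, at y = +105 mm and the smaller, 145 mm across, at y = -125 mm. Each has a bright disc in its middle. Two black knobs on its +x side, away from the robot. Origin: centre of the underside.
- spot (a point): Centre of the bright disc (28 mm across, flush) in the middle of the smaller plate, at the plate's top, 75 mm above the worktop.
- small_knob (a point): Outer end of the smaller plate's knob, on the hotplate's +x side, 153 mm from the spot in plan.
- oil: Oil bottle, 60 mm across, 190 mm tall, beyond the block. Origin: centre of the underside. Not to be moved.
- mug: White mug, 80 mm across, 90 mm tall, beyond the block. Origin: centre of the underside. Not to be moved.
- mill: Wooden pepper mill, 52 mm across, 150 mm tall, beyond the hotplate. Origin: centre of the underside. Not to be moved.
- salt: Small salt jar, 48 mm across, 70 mm tall, between the robot and the block. Origin: centre of the underside. Not to be moved.
- bowl: Small blue bowl, 90 mm across, 40 mm tall, left of the block. Origin: centre of the underside. Not to be moved.
- spoon: Wooden spoon lying on the worktop to the right of the hotplate. Not to be moved.

How it is judged:
On the way:
1. the thermometer is drawn up until its tip is clear above the block (z of tip_end in the frame of block above 0.11 m and contact force between the fingers and probe above 0.5 N), for 0.1 s.
At the end, for the whole second after the job is handed in: Held still in the fingers: tip centre within 14 mm of the middle of the smaller plate's disc, tip pressed in 2.5 to 9.5 mm (0.8 to 6.5 N), upright within 8 degrees, screen facing the knob side within 11 degrees; thermometer clear of the block; scraper and knife moved less than 20 mm (horizontal distance between tip_end and spot below 0.014 m and distance between tip_end and spot below 0.016 m and value of joint plunger between 0.0025 and 0.0095 m and contact force between probe and hotplate between 0.8 and 6.5 N and angle between probe's own z axis and vertical below 0.14 rad and angle between the x axis of probe and the x axis of hotplate, either way round below 0.2 rad and x of small_knob in the frame of probe above 0.08 m and contact force between the fingers and probe above 0.5 N and contact force between probe and block below 0.05 N and linear speed of probe below 0.02 m/s and distance of each of scraper, knife from where it was at the start of the episode below 0.02 m); the arm keeps its last pose, push and grip.
It fails at once if the thermometer is knocked or pressed hard on the hotplate (over 15 N) (contact force between probe and hotplate above 15 N).
It fails at once if another tool in the block is moved by more than 20 mm (distance of any of scraper, knife from where it was at the start of the episode above 0.02 m).
It fails at once if a bystander on the worktop is moved by more than 25 mm (distance of any of oil, mug, mill, salt, bowl, spoon from where it was at the start of the episode above 0.025 m).
It also fails if it takes over 45 s, if anything falls off the work surface, if the arm or the gripper's body presses on something with over 40 N, if the wrist force passes 120 N, or if a joint passes its speed limit or range.

## Working session

There is one attempt and no reset: what is moved stays moved. The work goes in short steps, Python scripts to look and compute and a shell command to move; the robot and the scene stay as the last step left them, time stands still between calls to the robot, and variables do not carry over. Pictures are saved under pics/ and viewed, and the job is handed in when it is done.

```bash
ls; mkdir -p pics
python3 - <<'E'
from plant import robot
import cv2,numpy as np
s=robot.read_state();print(s, robot.grasp_offset)
for c in("scene","top","wrist"):
    im,d=robot.read_camera(c);cv2.imwrite(f"pics/{c}0.png",im[:,:,::-1]);np.save(f"/tmp/{c}_d.npy",d)
    m=robot.camera_model(c);print(c,{k:np.round(v,3).tolist() if not isinstance(v,str) else v for k,v in m.items()})
    for q in ("probe","block","spot","small_knob","tip_end","scraper","knife","hotplate"):
        print(q,[(np.round(x['at'],1).tolist(),round(x['conf'],2)) for x in robot.tip_of(c,q)][:2])
E
```

```text
pics
{'t': 0.0, 'q': array([-1.35342143e+00,  1.31121618e-01,  1.48925773e+00, -1.27355240e-05,
        1.52296667e+00, -8.53869899e-02]), 'dq': array([ 0.00077941,  0.00137989, -0.00107155, -0.00029235,  0.00196351,
        0.00135346]), 'joint_torque': array([-2.40945665e-04, -5.59843183e+01, -4.91760492e+01,  7.66004319e-02,
        3.53536033e-02, -1.43068119e-04]), 'tool_pos': array([ 0.17880046, -0.57216688,  0.21762288]), 'orientation': array([-3.10393581e+00, -4.73500187e-01,  2.01452944e-04]), 'force': array([ 0.05630244,  0.9270826 , -1.02121288]), 'wrist_torque': array([-0.01866558,  0.05182808, -0.00834242]), 'opening': 0.09258440374588146} 0.0188
scene {'camera_matrix': [[533.252, 0.0, 318.448], [0.0, 533.252, 244.261], [0.0, 0.0, 1.0]], 'pose': [[-0.862, 0.36, -0.357, 1.07], [0.507, 0.615, -0.603, 0.834], [0.003, -0.701, -0.713, 1.12], [0.0, 0.0, 0.0, 1.0]]}
probe []
block [([347.4, 397.5], 0.92)]
spot [([195.6, 286.5], 0.7)]
small_knob [([220.4, 238.2], 0.66)]
tip_end [([390.4, 348.1], 0.59)]
scraper []
knife []
hotplate [([235.4, 301.1], 0.72), ([393.4, 351.8], 0.37)]
top {'camera_matrix': [[558.08, 0.0, 315.835], [0.0, 558.08, 242.941], [0.0, 0.0, 1.0]], 'pose': [[0.013, -0.98, 0.197, 0.191], [-1.0, -0.013, 0.0, -0.019], [0.002, -0.197, -0.98, 1.797], [0.0, 0.0, 0.0, 1.0]]}
probe [([251.7, 219.7], 0.59), ([251.5, 203.1], 0.54)]
block [([250.7, 220.0], 0.88)]
spot [([248.5, 399.3], 0.6)]
small_knob [([206.4, 400.8], 0.61)]
tip_end [([253.3, 200.0], 0.32)]
scraper [([248.2, 221.6], 0.46)]
knife [([245.5, 242.3], 0.45)]
hotplate [([244.6, 358.8], 0.56)]
wrist {'camera_matrix': [[371.648, 0.0, 315.338], [0.0, 371.648, 240.275], [0.0, 0.0, 1.0]], 'tool_from_camera': [[-0.0, -0.96, -0.282, 0.08], [1.0, -0.0, 0.001, 0.0], [-0.001, -0.282, 0.96, -0.165], [0.0, 0.0, 0.0, 1.0]]}
probe []
block []
spot []
small_knob []
tip_end []
scraper []
knife []
hotplate []
```

View pics/scene0.png

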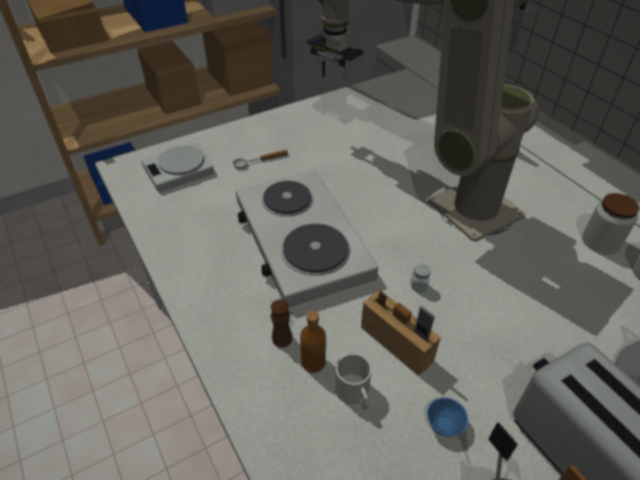

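View pics/top0.png

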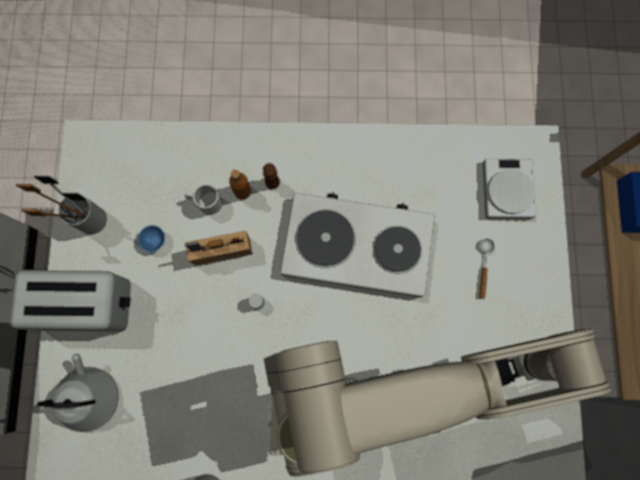

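```bash
cat > h.py <<'E'
from plant import robot
import numpy as np,cv2
def cloud(c,d=None):
    if d is None: d=np.load(f"/tmp/{c}_d.npy")
    m=robot.camera_model(c);K=m["camera_matrix"];P=np.array(m["pose"])
    v,u=np.mgrid[:480,:640]
    X=np.stack([(u-K[0][2])/K[0][0]*d,(v-K[1][2])/K[1][1]*d,d],-1)
    return X@P[:3,:3].T+P[:3,3]
def rect(c,mask,zlo,zhi):
    p=cloud(c)[mask];p=p[(p[:,2]>zlo)&(p[:,2]<zhi)]
    r=cv2.minAreaRect(p[:,:2].astype(np.float32));return p.mean(0),r,len(p)
E
python3 - <<'E'
from h import *
for c in ("scene","top"):
    im,_=robot.read_camera(c)
    W=cloud(c)
    for q,lo,hi in (("probe",.1,.22),("scraper",.1,.16),("knife",.1,.16),("block",.09,.115),("hotplate",.045,.067),("oil",.0,.2),("salt",0,.1),("mug",0,.1)):
        for s in robot.silhouettes(c,q)[:2]:
            m=s["pixels"]&(np.load(f"/tmp/{c}_d.npy")>0)
            if m.sum()<4: continue
            try:
                a,r,n=rect(c,m,lo,hi);print(c,q,round(s["conf"],2),np.round(s["rect"]),np.round(a,3),np.round(r[0],3),np.round(r[1],3),round(r[2],1),n,np.round(W[m][:,2].max(),3))
            except Exception as e: print(c,q,"err",np.round(s["rect"]))
    for q,z in(("spot",.075),("small_knob",.03)):
        for t in robot.tip_of(c,q)[:2]:
            r0,c0=t["at"];print(q,t["conf"],r0,c0,np.round(W[int(round(r0)),int(round(c0))],4))
im=cv2.imread("pics/scene0.png")[270:400,330:470];cv2.imwrite("pics/sc_z.png",cv2.resize(im,None,fx=4,fy=4,interpolation=2))
im=cv2.imread("pics/top0.png")[180:310,150:450];cv2.imwrite("pics/tz.png",cv2.resize(im,None,fx=2.6,fy=2.6,interpolation=2))
E
```

```text
scene probe 0.86 [424. 325.  20.  35.] [0.509 0.346 0.153] [0.505 0.332] [0.066 0.021] 78.7 459 0.197
scene probe 0.69 [404. 316.  18.  23.] [0.523 0.288 0.134] [0.521 0.285] [0.023 0.044] 13.9 277 0.148
scene scraper 0.49 [403. 316.  21.  22.] [0.523 0.288 0.132] [0.52  0.285] [0.036 0.044] 38.8 294 0.148
scene scraper 0.44 [446. 418.  36.  44.] [nan nan nan] [0. 0.] [0. 0.] 0.0 0 0.044
scene block 0.85 [402. 334.  75.  81.] [0.529 0.293 0.103] [0.521 0.285] [0.064 0.194] 12.4 1344 0.144
scene block 0.31 [259. 157.  59.  24.] [nan nan nan] [0. 0.] [0. 0.] 0.0 0 0.024
scene hotplate 0.96 [306. 239. 144. 134.] [ 0.559 -0.124  0.059] [ 0.553 -0.157] [0.468 0.293] 81.8 7001 0.082
scene oil 0.69 [316. 343.  27.  59.] [0.732 0.239 0.101] [0.706 0.193] [0.138 0.063] 60.9 1274 0.193
scene salt 0.89 [420. 280.  19.  32.] [0.362 0.171 0.047] [0.357 0.166] [0.046 0.044] 22.4 419 0.075
scene mug 0.9 [353. 383.  36.  58.] [0.683 0.335 0.05 ] [0.678 0.344] [0.081 0.107] 22.6 1638 0.094
spot 0.73 195.0 285.7 [ 0.5249 -0.2805  0.0755]
small_knob 0.9 218.1 240.7 [ 0.673  -0.2903  0.0422]
top probe 0
[... 482 characters left out ...]
 475 0.203
top oil 0.17 [271. 175.  20.  29.] [0.749 0.13  0.096] [0.767 0.134] [0.068 0.049] 12.5 337 0.156
top salt 0.58 [255. 299.  19.  17.] [0.353 0.164 0.061] [0.355 0.166] [0.045 0.042] 44.5 196 0.079
top salt 0.17 [272. 175.  21.  31.] [0.743 0.128 0.043] [0.758 0.144] [0.073 0.042] 60.3 147 0.156
top mug 0.84 [202. 200.  41.  30.] [0.686 0.342 0.043] [0.691 0.347] [0.112 0.078] 53.1 663 0.099
top mug 0.46 [357. 244. 154. 106.] [ 0.537 -0.151  0.064] [ 0.553 -0.156] [0.474 0.294] 81.7 12209 0.091
spot 0.72 247.6 396.1 [ 0.523  -0.2711  0.0755]h.py:11: RuntimeWarning: Mean of empty slice.
  r=cv2.minAreaRect(p[:,:2].astype(np.float32));return p.mean(0),r,len(p)
  ret = um.true_divide(
```

View pics/sc_z.png

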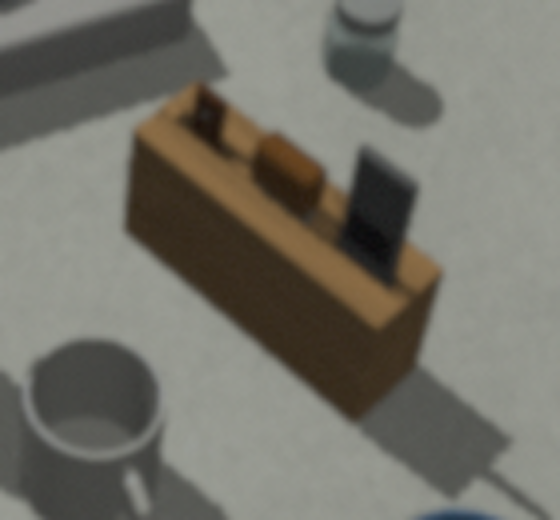

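View pics/tz.png

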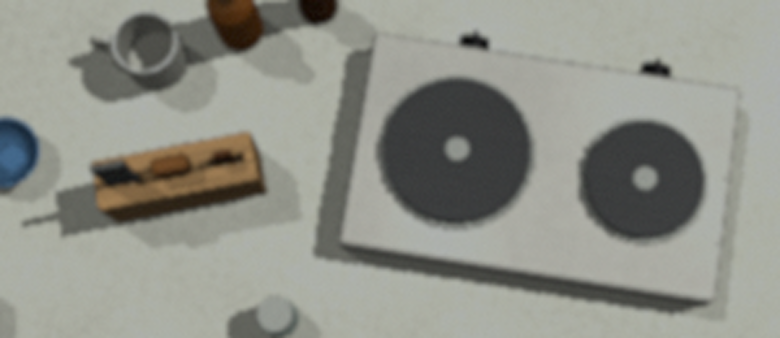

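Run:
```python
from h import *
for c in ("scene","top"):
    g=cv2.cvtColor(cv2.imread(f"pics/{c}0.png"),cv2.COLOR_BGR2GRAY).astype(float)
    m=robot.camera_model(c);K=np.array(m["camera_matrix"]);P=np.array(m["pose"])
    pts=[]
    for (u,v) in ({"scene":[(286,195),(315,245)],"top":[(398,248),(325,237)]}[c]):
        w=np.clip(g[v-9:v+10,u-9:u+10]-90,0,None); yy,xx=np.mgrid[v-9:v+10,u-9:u+10]
        cu,cv_=(w*xx).sum()/w.sum(),(w*yy).sum()/w.sum()
        r=P[:3,:3]@np.linalg.inv(K)@[cu,cv_,1];X=P[:3,3]+r*(.075-P[2,3])/r[2];pts.append(X);print(c,round(cu,1),round(cv_,1),np.round(X,4),w.max())
    d=pts[1]-pts[0];print(np.hypot(*d[:2]),np.degrees(np.arctan2(-d[0],d[1])))
```

```text
scene 286.6 194.7 [ 0.5224 -0.2816  0.075 ] 34.0
scene 314.9 244.9 [ 0.5556 -0.0542  0.075 ] 36.0
0.2298551013561956 -8.310023241181232
top 397.8 248.0 [ 0.5231 -0.2767  0.075 ] 60.0
top 325.4 236.7 [ 0.5564 -0.0491  0.075 ] 57.0
0.23001112824935188 -8.314245012036643
```

```bash
python3 -m handwheel '0.15 0.1 0.15 0 0 0.19; 0.3 0.22 0.15 0 0 0.38; 0.45 0.34 0.15 0 0 0.57; 0.6 0.46 0.15 0 0 0.76; 0.75 0.58 0.15 0 0 0.95' -1
```

```text
t: 2.95
tool_pos: [0.3686, -0.4268, 0.2638]
orientation: [2.714, 1.58, 0.0]
force: [0.2, -0.6, -0.3]
opening: 0.0927
```

```bash
python3 -m handwheel '0.08 0.16 0 0 0 0.19; 0.16 0.32 0 0 0 0.38; 0.24 0.48 0 0 0 0.57; 0.32 0.64 0 0 0 0.76; 0.4 0.8 0 0 0 0.93';python3 -m handwheel '0.02 0.16 0 0 0 0; 0.04 0.32 0 0 0 0; 0.05 0.48 0 0 0 0; 0.06 0.64 0 0 0 0; 0.06 0.8 0 0 0 0'
```

```text
t: 3.45
tool_pos: [0.4796, -0.2025, 0.2635]
orientation: [1.97, 2.446, 0.0]
force: [0.4, -0.2, 0.1]
opening: 0.0933
t: 3.95
tool_pos: [0.497, 0.0376, 0.2635]
orientation: [1.978, 2.44, 0.001]
force: [0.7, -0.2, -0.3]
opening: 0.0928
```

```bash
python3 -m handwheel '0.01 0.16 0 0 0 0; 0.02 0.32 0 0 0 0; 0.03 0.48 0 0 0 0; 0.03 0.64 0 0 0 0; 0.03 0.8 0 0 0 0.01';python3 -m handwheel '0 0.11 0 0 0 0.01; 0 0.22 0 0 0 0.01; 0 0.22 0 0 0 0.01'
cat >> h.py <<'E'
from scipy.spatial.transform import Rotation as R
def wrist():
    s=robot.read_state(); im,d=robot.read_camera("wrist"); m=robot.camera_model("wrist")
    K=np.array(m["camera_matrix"]); T=np.array(m["tool_from_camera"])
    W=np.eye(4);W[:3,:3]=R.from_rotvec(s["orientation"]).as_matrix();W[:3,3]=s["tool_pos"]
    return s,im,d,K,W@T
def ray(K,P,u,v):
    x,y=(u-K[0,2])/K[0,0],(v-K[1,2])/K[1,1]; th=np.hypot(x,y)+1e-12
    r=np.array([x/th*np.sin(th),y/th*np.sin(th),np.cos(th)]);return P[:3,:3]@r
def at_z(K,P,u,v,z):
    r=ray(K,P,u,v);return P[:3,3]+r*(z-P[2,3])/r[2]
def wcloud(K,P,d):
    v,u=np.mgrid[:480,:640].astype(float)
    x,y=(u-K[0,2])/K[0,0],(v-K[1,2])/K[1,1]; th=np.hypot(x,y)+1e-12; t=np.tan(th)/th*d
    return np.stack([x*t,y*t,d],-1)@P[:3,:3].T+P[:3,3]
E
python3 - <<'E'
from h import *
s,im,d,K,P=wrist();print(s["tool_pos"],s["orientation"])
cv2.imwrite("pics/w1.png",im[:,:,::-1]);np.save("/tmp/w1.npy",d);np.save("/tmp/w1P.npy",P)
W=wcloud(K,P,d)
for q,lo,hi in (("probe",.186,.21),("probe",.11,.21),("scraper",.12,.16),("knife",.12,.16),("block",.09,.115)):
    for x in robot.silhouettes("wrist",q)[:2]:
        p=W[x["pixels"]&(d>0)];p=p[(p[:,2]>lo)&(p[:,2]<hi)]
        if len(p)>5:
            r=cv2.minAreaRect(p[:,:2].astype(np.float32));print(q,round(x["conf"],2),np.round(x["rect"]),p.mean(0).round(4),np.round(r[0],4),np.round(r[1],4),round(r[2],1),p[:,2].max())
E
```

```text
t: 4.45
tool_pos: [0.5058, 0.2777, 0.2635]
orientation: [1.968, 2.448, 0.001]
force: [1.7, 0.3, 0.0]
opening: 0.0928
t: 4.75
tool_pos: [0.505, 0.3452, 0.2627]
orientation: [-1.953, -2.459, -0.0]
force: [0.3, -0.5, -0.5]
opening: 0.0926
[0.50499241 0.3452487  0.26266981] [-1.95340106e+00 -2.45881108e+00 -2.09623077e-04]
probe 0.59 [317. 238.  12.  80.] [0.5076 0.3465 0.1927] [0.5076 0.3461] [0.0085 0.0387] 12.1 0.19552514976262703
probe 0.59 [317. 238.  12.  80.] [0.5067 0.3506 0.1831] [0.5077 0.3462] [0.0089 0.0389] 10.8 0.19552514976262703
scraper 0.93 [318. 299.  27.  61.] [0.5201 0.2878 0.142 ] [0.5207 0.2857] [0.0199 0.0427] 11.6 0.14603059067168755
knife 0.62 [314. 343.  12.  33.] [0.5313 0.2331 0.1336] [0.5312 0.2324] [0.008  0.0043] 33.2 0.14487728691547952
block 0.69 [318. 268.  65. 187.] [0.5167 0.3028 0.1035] [0.5197 0.2902] [0.0604 0.1813] 12.0 0.1067249454505344
```

View pics/w1.png

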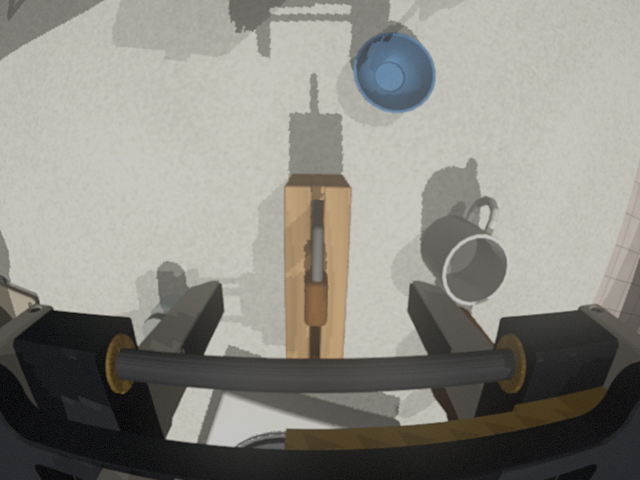

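The wrist view shows the probe as the grey strip at about (317,238), midway between the fingers. The scraper is at (317,300). The probe centre measures (0.5076, 0.346), so I'm descending and gripping.

```bash
python3 -m handwheel '0.008 0.003 -0.12 0 0 -0.02; 0.008 0.003 -0.25 0 0 -0.02; 0.008 0.003 -0.38 0 0 -0.02; 0.008 0.003 -0.38 0 0 -0.02; 0.008 0.003 -0.38 0 0 -0.02'; python3 -m handwheel '0 0 0 0 0 0;0 0 0 0 0 0;0 0 0 0 0 0;0 0 0 0 0 0;0 0 0 0 0 0' 1 20;python3 -m handwheel '0 0 0 0 0 0;0 0 0 0 0 0;0 0 0 0 0 0'
```

```text
t: 5.55
tool_pos: [0.5083, 0.3416, 0.1496]
orientation: [-1.979, -2.439, 0.002]
force: [-0.6, -0.7, 0.9]
opening: 0.0929
t: 6.05
tool_pos: [0.5086, 0.3427, 0.1498]
orientation: [1.978, 2.44, 0.001]
force: [0.6, 0.2, -0.4]
opening: 0.0575
t: 6.35
tool_pos: [0.5084, 0.3425, 0.1492]
orientation: [-1.978, -2.441, 0.0]
force: [0.0, 0.2, 0.8]
opening: 0.0339
```

```bash
python3 -m handwheel '-0.003 0.01 0 0 0 0;-0.003 0.01 0 0 0 0;-0.003 0.01 0 0 0 0;-0.003 0.01 0 0 0 0;-0.003 0.01 0 0 0 0' 1 25;python3 -m handwheel '0 0 0 0 0 0;0 0 0 0 0 0;0 0 0 0 0 0'
```

```text
t: 6.85
tool_pos: [0.5075, 0.3455, 0.1492]
orientation: [-1.978, -2.44, 0.0]
force: [-0.4, 0.2, -0.8]
opening: 0.0079
t: 7.15
tool_pos: [0.5075, 0.3455, 0.1492]
orientation: [-1.978, -2.441, 0.0]
force: [0.3, 0.1, -0.7]
opening: 0.0078
```

```bash
python3 -m handwheel '0 0 0.06 0 0 0;0 0 0.16 0 0 0;0 0 0.28 0 0 0;0 0 0.4 0 0 0;0 0 0.52 0 0 0'; python3 -m handwheel '0 0 0.06 0 0 0;0 0 0.06 0 0 0;0 0 0.06 0 0 0'
python3 - <<'E'
from h import *
s,im,d,K,P=wrist();cv2.imwrite("pics/w2.png",im[:,:,::-1]);print(s["tool_pos"],s["force"],s["opening"])
im,d=robot.read_camera("scene");cv2.imwrite("pics/s2.png",cv2.resize(im[180:380,300:560,::-1],None,fx=3,fy=3,interpolation=2))
E
```

```text
t: 7.65
tool_pos: [0.5074, 0.3452, 0.3066]
orientation: [1.978, 2.44, -0.0]
force: [0.8, -0.0, -1.2]
opening: 0.0078
t: 7.95
tool_pos: [0.5076, 0.3454, 0.3225]
orientation: [-1.978, -2.44, 0.001]
force: [-0.1, -0.1, -1.9]
opening: 0.0079
[0.50758166 0.34539099 0.32249466] [-0.13247686 -0.12788186 -1.89961788] 0.007860032384927652
```

View pics/s2.png

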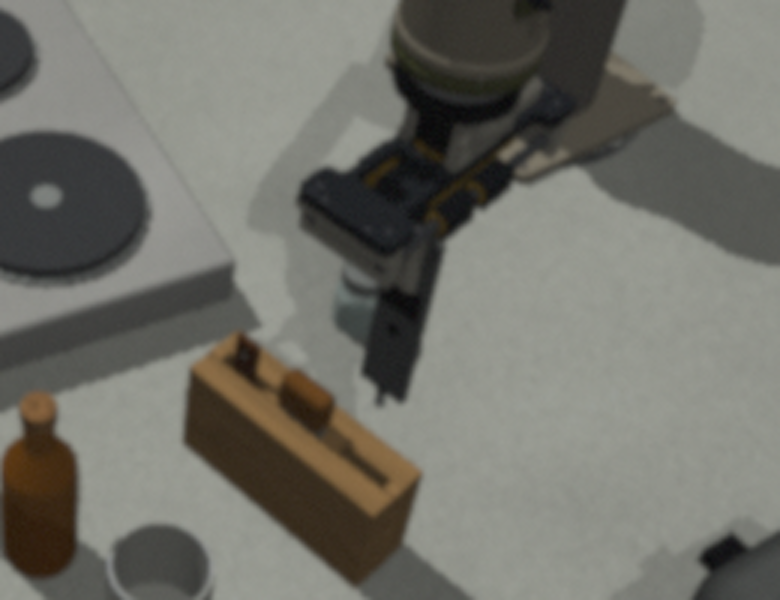

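View pics/w2.png

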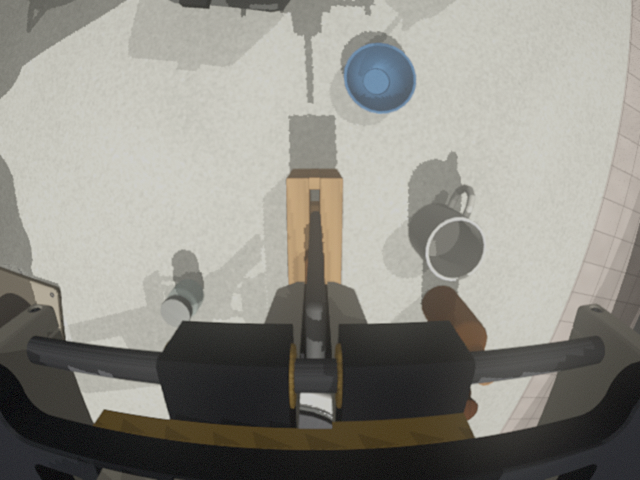

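The scene view shows the tip clear above the block. The screen is visible on the +x face at about (395,305), so it already faces the knob side. I'm carrying it across now.

```bash
python3 -m handwheel '0 -0.1 0 0 0 0;0 -0.24 0 0 0 0;0 -0.38 0 0 0 -0.1;0 -0.52 0 0 0 -0.2;0 -0.66 0 0 0 -0.3'; python3 -m handwheel '0.02 -0.14 0 0 0 -0.1;0.04 -0.28 0 0 0 -0.15;0.05 -0.42 0 0 0 -0.15;0.05 -0.56 0 0 0 -0.15;0.05 -0.7 0 0 0 -0.15';  python3 -m handwheel '0 -0.14 0 0 0 0;0 -0.28 0 0 0 0;0 -0.42 0 0 0 0;0 -0.52 0 0 0 0;0 -0.58 0 0 0 0'
```

```text
t: 8.55
tool_pos: [0.5065, 0.1458, 0.321]
orientation: [-2.253, -2.187, 0.004]
force: [1.0, -0.1, -0.8]
opening: 0.0073
t: 9.05
tool_pos: [0.5216, -0.064, 0.3211]
orientation: [-2.374, -2.053, 0.003]
force: [0.5, 0.1, -1.2]
opening: 0.0079
t: 9.55
tool_pos: [0.5214, -0.2385, 0.3209]
orientation: [-2.376, -2.05, 0.002]
force: [-0.0, 0.6, -1.5]
opening: 0.008
```

Run:
```python
from h import *
s,im,d,K,P=wrist();cv2.imwrite("pics/w3.png",im[:,:,::-1]);print(s["tool_pos"])
for q in("spot","tip_end","probe"):
  for t in robot.tip_of("wrist",q)[:2]: print(q,t["at"],t["conf"],at_z(K,P,t["at"][1],t["at"][0],.075))
im,d=robot.read_camera("scene");cv2.imwrite("pics/s3.png",cv2.resize(im[80:280,180:440,::-1],None,fx=3,fy=3,interpolation=2))
for q in("spot","tip_end"):print([(t["at"],t["conf"]) for t in robot.tip_of("scene",q)[:2]])
```

```text
[ 0.52142614 -0.23850324  0.32087933]
spot [236.7, 323.1] 0.89 [ 0.5255704  -0.27692704  0.075     ]
probe [234.0, 312.5] 0.95 [ 0.51400572 -0.27196911  0.075     ]
[([193.7, 285.4], 0.69)]
[]
```

View pics/w3.png

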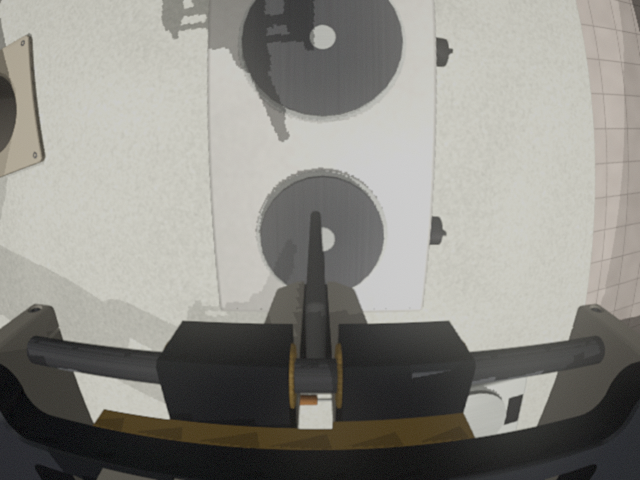

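View pics/s3.png

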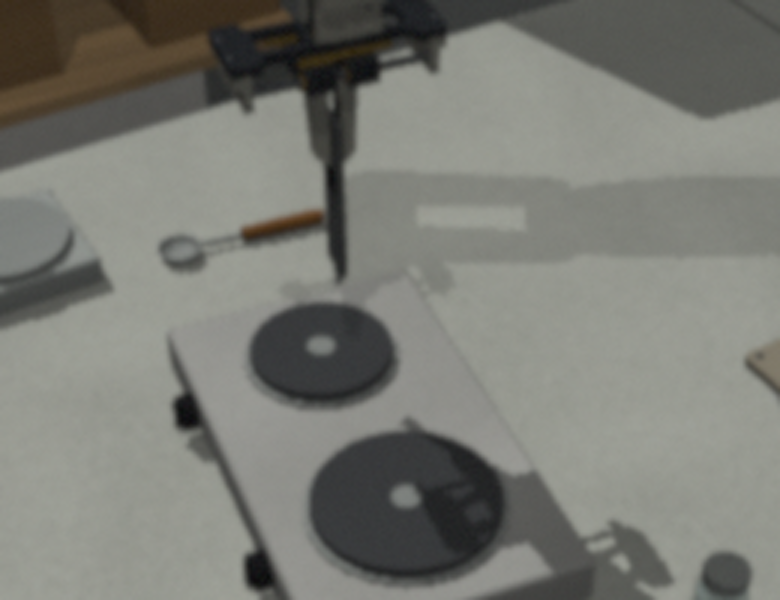

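Run:
```python
from h import *
s,im,d,K,P=wrist()
g=cv2.cvtColor(im,cv2.COLOR_RGB2GRAY).astype(float)
u,v=322,37;w=g[v-18:v+19,u-18:u+19]>200;yy,xx=np.mgrid[v-18:v+19,u-18:u+19]
b=at_z(K,P,xx[w].mean(),yy[w].mean(),.075);a=np.radians(-8.31);print(w.sum(),b,b[:2]-.23*np.array([-np.sin(a),np.cos(a)]))
u,v=327,239;w=(g[v-15:v+16,u-15:u+16]>200);yy,xx=np.mgrid[v-15:v+16,u-15:u+16]
pts=np.array([at_z(K,P,x,y,.075)[:2] for x,y in zip(xx[w],yy[w])]);print(len(pts),pts.min(0),pts.max(0),pts.mean(0))
W=wcloud(K,P,d)
m=(d>0)&(W[...,2]>.18)&(W[...,2]<.30)&(abs(W[...,0]-.52)<.03)&(abs(W[...,1]+.24)<.04)
p=W[m];
for lo in np.arange(.18,.3,.02):
    q=p[(p[:,2]>=lo)&(p[:,2]<lo+.02)]
    if len(q):print(round(lo,2),len(q),q.min(0).round(4),q.max(0).round(4),q.mean(0).round(4))
```

```text
0 [nan nan nan] [nan nan]<stdin>:5: RuntimeWarning: Mean of empty slice.
  ret = ret.dtype.type(ret / rcount)
Traceback (most recent call last):
ValueError: zero-size array to reduction operation minimum which has no identity
```

Run:
```python
from h import *
s,im,d,K,P=wrist()
g=cv2.cvtColor(im,cv2.COLOR_RGB2GRAY).astype(float);print(g[37,310:335],g[239,315:345])
u,v=322,37;w=g[v-18:v+19,u-18:u+19]>140;yy,xx=np.mgrid[v-18:v+19,u-18:u+19]
b=at_z(K,P,xx[w].mean(),yy[w].mean(),.075);a=np.radians(-8.31);print(w.sum(),b,b[:2]-.23*np.array([-np.sin(a),np.cos(a)]))
u,v=327,239;w=(g[v-15:v+16,u-15:u+16]>140);yy,xx=np.mgrid[v-15:v+16,u-15:u+16]
pts=np.array([at_z(K,P,x,y,.075)[:2] for x,y in zip(xx[w],yy[w])]);print(len(pts),pts.min(0),pts.max(0),pts.mean(0))
W=wcloud(K,P,d)
m=(d>0)&(W[...,2]>.18)&(W[...,2]<.30)&(abs(W[...,0]-.52)<.03)&(abs(W[...,1]+.24)<.04)
p=W[m];
for lo in np.arange(.18,.3,.02):
    q=p[(p[:,2]>=lo)&(p[:,2]<lo+.02)]
    if len(q):print(round(lo,2),len(q),q.min(0).round(4),q.max(0).round(4),q.mean(0).round(4))
```

```text
[123. 125. 131. 154. 177. 182. 182. 179. 180. 180. 181. 181. 181. 180.
 181. 181. 181. 181. 180. 181. 182. 183. 181. 168. 126.] [ 65.  67.  67.  65.  65.  62.  93. 155. 183. 186. 184. 185. 183. 184.
 184. 186. 182. 158. 113.  97. 102.  99. 100. 101. 101.  99. 101. 102.
 103. 103.]
436 [ 0.5585561  -0.05264611  0.075     ] [ 0.52531446 -0.28023124]
187 [ 0.52544954 -0.29341624] [ 0.53793014 -0.2667047 ] [ 0.53108793 -0.28007368]
0.2 40 [ 0.5227 -0.2189  0.2047] [ 0.5304 -0.2154  0.2196] [ 0.5268 -0.2164  0.2129]
0.22 71 [ 0.5231 -0.2185  0.22  ] [ 0.5302 -0.215   0.2398] [ 0.5269 -0.2162  0.2301]
0.24 87 [ 0.5225 -0.2193  0.2401] [ 0.5309 -0.215   0.2597] [ 0.5268 -0.2162  0.2515]
0.26 115 [ 0.5228 -0.2192  0.2606] [ 0.5309 -0.2152  0.2798] [ 0.527  -0.2164  0.271 ]
0.28 146 [ 0.5225 -0.2193  0.2808] [ 0.5308 -0.2152  0.2999] [ 0.527  -0.2163  0.2908]
```

```bash
python3 -m handwheel '0.004 -0.08 0 0 0 0;0.004 -0.147 -0.05 0 0 0;0.004 -0.147 -0.15 0 0 0;0.004 -0.147 -0.25 0 0 0;0.004 -0.147 -0.33 0 0 0'; python3 -m handwheel '0 0 0 0 0 0;0 0 0 0 0 0'
python3 - <<'E'
from h import *
s,im,d,K,P=wrist();cv2.imwrite("pics/w4.png",im[:,:,::-1]);print(s["tool_pos"],s["orientation"],s["force"])
im,d=robot.read_camera("scene");cv2.imwrite("pics/s4.png",cv2.resize(im[100:260,220:380,::-1],None,fx=3.7,fy=3.7,interpolation=2))
W=wcloud(K,P,robot.read_camera("wrist")[1])
p=W[(W[...,2]>.12)&(W[...,2]<.17)&(abs(W[...,0]-.526)<.03)&(abs(W[...,1]+.26)<.04)];print(len(p),p.min(0),p.max(0),p.mean(0))
E
```

```text
t: 10.5
tool_pos: [0.5228, -0.2805, 0.2209]
orientation: [-2.375, -2.053, 0.001]
force: [0.4, 0.6, -0.7]
opening: 0.0079
t: 10.7
tool_pos: [0.5233, -0.2805, 0.2237]
orientation: [-2.375, -2.054, 0.001]
force: [-0.2, -0.1, -0.6]
opening: 0.0079
[ 0.5233178  -0.28050157  0.22371455] [-2.37535349e+00 -2.05374237e+00  6.86049538e-04] [-0.22597729 -0.11254678 -0.61087207]
207 [ 0.52286837 -0.26463278  0.12091976] [ 0.53132268 -0.26039439  0.16971679] [ 0.52723624 -0.26158035  0.14779418]
```

View pics/w4.png

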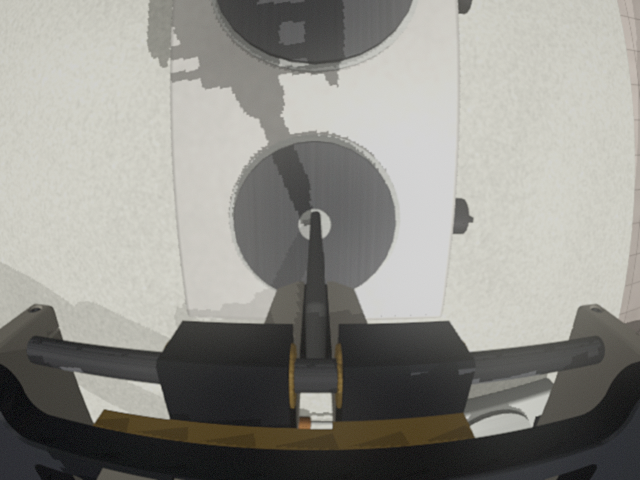

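View pics/s4.png

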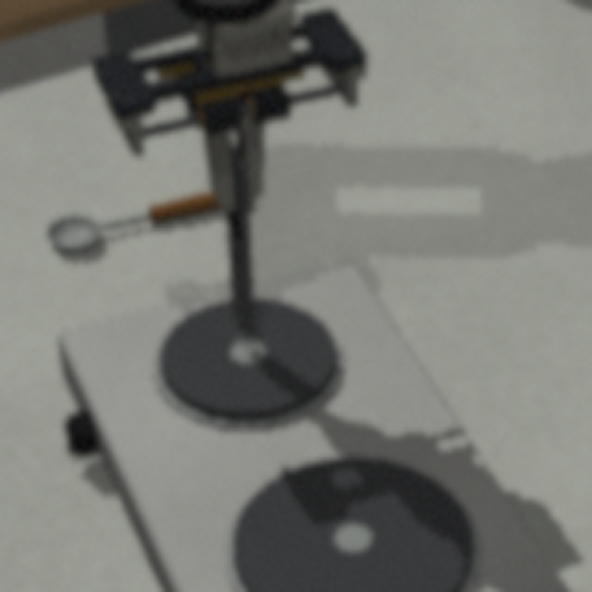

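The wrist view shows the bright disc at (315,222) directly under the tip, and the slab centre measures within about 1.5 mm of it. I'm pressing in small steps and checking the force.

```bash
python3 -m handwheel '0 0 0 0 0 0;0 0 0 0 0 0'; python3 -m handwheel '0.003 0.003 -0.015 0 0 0;0.003 0.003 -0.03 0 0 0;0.003 0.003 -0.03 0 0 0;0.003 0.003 -0.03 0 0 0'; python3 -m handwheel '0 0 -0.01 0 0 0;0 0 -0.014 0 0 0;0 0 -0.014 0 0 0;0 0 -0.014 0 0 0';python3 -m handwheel '0 0 0 0 0 0;0 0 0 0 0 0'
```

```text
t: 11.05
tool_pos: [0.5243, -0.2809, 0.2255]
orientation: [2.375, 2.054, 0.001]
force: [-0.5, 0.7, -1.1]
opening: 0.0078
t: 11.45
tool_pos: [0.5244, -0.2795, 0.2148]
orientation: [-2.376, -2.054, 0.0]
force: [0.1, 0.2, -1.6]
opening: 0.0077
t: 11.85
tool_pos: [0.5248, -0.2798, 0.2114]
orientation: [2.376, 2.054, 0.0]
force: [0.1, 0.0, 0.7]
opening: 0.0078
t: 12.05
tool_pos: [0.5248, -0.2798, 0.2113]
orientation: [2.376, 2.054, 0.0]
force: [0.1, -0.0, 0.7]
opening: 0.0079
```

```bash
python3 -m handwheel '0 0 -0.004 0 0 0;0 0 -0.008 0 0 0;0 0 -0.008 0 0 0;0 0 -0.008 0 0 0'; python3 -m handwheel '0 0 -0.004 0 0 0;0 0 -0.006 0 0 0;0 0 -0.006 0 0 0;0 0 -0.006 0 0 0';python3 -m handwheel '0 0 0 0 0 0;0 0 0 0 0 0;0 0 0 0 0 0'
```

```text
t: 12.45
tool_pos: [0.5248, -0.2798, 0.2088]
orientation: [2.376, 2.055, 0.0]
force: [1.6, -0.2, 1.4]
opening: 0.0079
t: 12.85
tool_pos: [0.5248, -0.2797, 0.207]
orientation: [2.376, 2.055, 0.0]
force: [0.6, -1.3, 1.2]
opening: 0.0081
t: 13.15
tool_pos: [0.5247, -0.2798, 0.207]
orientation: [2.376, 2.055, 0.0]
force: [1.3, -0.7, 2.0]
opening: 0.0082
```

Run:
```python
from h import *
f=[]
s,im,d,K,P=wrist();cv2.imwrite("pics/w5.png",im[:,:,::-1]);print(s["tool_pos"])
W=wcloud(K,P,d)
for lo in np.arange(.08,.22,.02):
    p=W[(W[...,2]>lo)&(W[...,2]<lo+.02)&(abs(W[...,0]-.526)<.012)&(abs(W[...,1]+.26)<.03)]
    if len(p):print(round(lo,2),len(p),p[:,2].min().round(4),p.mean(0).round(4))
for i in range(6):
    robot.read_camera("scene");f.append(robot.read_state()["force"])
print(np.mean(f,0),np.std(f,0))
im,d=robot.read_camera("scene");cv2.imwrite("pics/s5.png",cv2.resize(im[100:260,220:380,::-1],None,fx=3.7,fy=3.7,interpolation=2))
```

```text
[ 0.52472937 -0.27975138  0.20698019]
0.08 31 0.0885 [ 0.5287 -0.261   0.0941]
0.1 68 0.1001 [ 0.5288 -0.261   0.1101]
0.12 79 0.1206 [ 0.5287 -0.2608  0.1312]
0.14 108 0.14 [ 0.5291 -0.2611  0.1503]
0.16 143 0.1602 [ 0.5289 -0.2609  0.1704]
0.18 199 0.1801 [ 0.5291 -0.2611  0.1907]
0.2 642 0.2001 [ 0.5268 -0.2666  0.2125]
0.22 1091 0.22 [ 0.5263 -0.2671  0.2307]
[ 1.45286682 -0.70350659  2.14759829] [0.53947818 0.45944865 0.54583606]
```

View pics/w5.png

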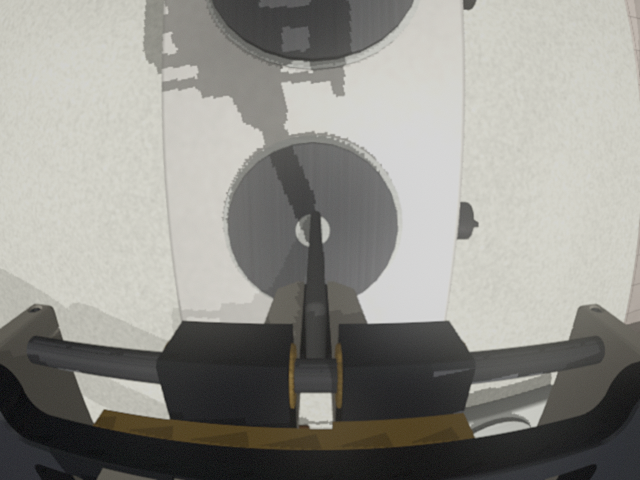

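View pics/s5.png

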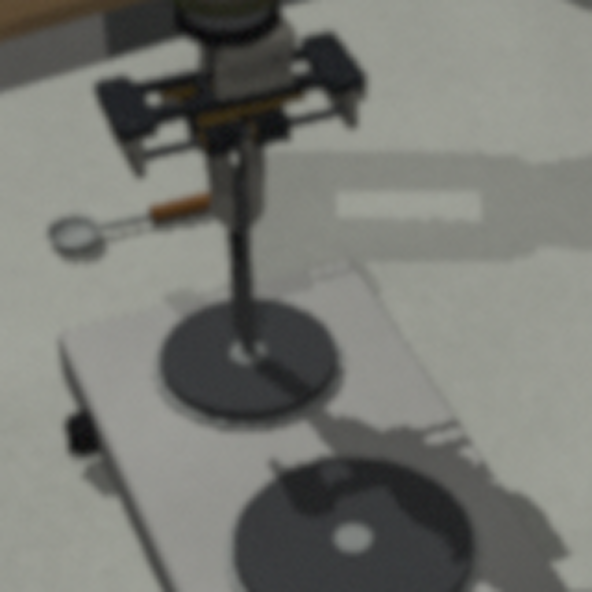

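Run:
```python
from h import *
s,im,d,K,P=wrist()
for u,v in((296,229),(329,229),(312,213),(312,247)):print(at_z(K,P,u,v,.075).round(4))
```

```text
[ 0.5106 -0.2763  0.075 ]
[ 0.5376 -0.2802  0.075 ]
[ 0.5257 -0.2648  0.075 ]
[ 0.5214 -0.2936  0.075 ]
```

```bash
python3 -c "
from plant import robot
s=robot.read_state();print(s['t'],s['tool_pos'],s['force']);print(robot.close_job())"
```

```text
13.6 [ 0.52471073 -0.27972721  0.20691051] [ 1.21051576 -1.09046648  1.88984613]
the job is handed in; nothing more can be done
None
```

I drew the thermometer out of the end slot, carried it over the other tools, and stood it on the smaller plate's disc. I handed the job in at 13.6 s, still gripping and pressing; it reports no verdict.

**Last checks, from the wrist camera and the arm's pose:**
- **Position:** the tip is about 3 mm from the disc centre (limit 14 mm). The cameras' own estimates of the disc centre differed by up to about 5 mm.
- **Upright and facing:** the slab looks vertical. Its yaw is about -8.3°, which matches the hotplate, and the screen was seen on the knob side after lifting.
- **Press depth:** about 5 mm, worked out from the grip height and the measured lower edge (0.0885 m).
- **Press force:** about 3.3 N, consistent with that depth. The wrist reading was noisy (about ±0.5 N) and also showed 1–1.5 N of sideways force, which I left alone.

The tool crossed the block with the tip roughly 40 mm above the scraper and knife tops. I did not re-measure the scraper, knife or bystanders at the end.

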